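Free the drive access panel by its two quarter-turn fasteners

TASK

Take the screwdriver from its wooden block and use it to give each of the two slotted fasteners on the green machine housing a quarter turn counter-clockwise, right to the stop, so that the aluminium access panel springs up free. Then put the screwdriver back upright in its block, its collar resting on the block, and let go. Do not turn the fasteners with the gripper's fingers, and leave the tin, the tape roll and the brush where they are.

Things in the scene. Friction and masses are not known exactly. Their poses are not given: they have to be found in the camera images.
- housing: Fixed green machine housing, 160 mm (x) by 216 mm (y), flat top deck 80 mm above the table. Origin: centre of the underside, z up. A motor behind it reaches x = +182 mm, 110 mm high at most. A pocket in the deck's middle holds the access panel; a slotted fastener sits at each end of the panel, at x = 0, y = +79 mm and -79 mm.
- panel: Loose aluminium panel with five dark louvres, 110 x 120 x 10 mm (x, y, z), in the pocket with 2 mm play. Origin: centre of the underside, axes as the housing's. Shut, it lies 70 mm above the housing's origin, flush with the deck; sprung feet (3 N each) push it up, and each end springs up about 6.5 mm once its fastener's wing has cleared it (past about 1.1 rad).
- cam_left_slot (a point): Steel fastener at the housing's +y end: round head 30 mm in diameter, with a wing 14 mm wide reaching 30 mm from the turning axis. This point: on the axis at the head's top, 92.5 mm above the table. A straight slot crosses the whole head along this point's x axis (where the wing points): 5 mm wide, 7 mm deep, chamfered to 10 mm wide in its top 3 mm. The point turns with the fastener.
- cam_right_slot (a point): The same, for the fastener at the housing's -y end: point on the turning axis at the top of the head, slot along this point's x axis, which is where its wing points.
- cam_left (a joint): Angle (rad) of the left fastener: 0 = locked, wing pointing straight over the panel; grows counter-clockwise seen from above to the stop at 1.571 = free, wing parallel to the panel's edge. Starts at 0 to 0.25. Stays where left; turning it takes about 0.07 to 0.12 N m. The blade has about 0.13 rad of play either way in the slot.
- cam_right (a joint): Angle (rad) of the right fastener, counted in the same way (counter-clockwise from above is positive).
- driver: Loose flat-blade screwdriver, 154 mm, 0.11 kg, black handle, standing blade down in its block. Origin: middle of the blade's tip; z up the shank. Blade 16 mm wide (x), 3 mm thick (y), 16 mm long; shank 10 mm in diameter; collar 36 mm in diameter, its underside 70 mm above the tip; flat-sided oblong handle, 30 mm along x (the blade's broad way) by 22 mm along y, 76 to 150 mm above the tip.
- driver_handle (a point): Middle of the screwdriver's handle, on its axis 115 mm above the blade's tip: where to grip it; either pair of flats will do.
- driver_collar (a point): Centre of the underside of the screwdriver's collar, 70 mm above the blade's tip.
- stand: Fixed wooden tool block, 75 x 75 x 90 mm, origin at the centre of its underside. A square upright hole, 23 x 23 mm (chamfered by 4 mm at the mouth) and 82 mm deep, in the middle of its top takes the screwdriver's blade and shank at any yaw; the collar rests on the top.
- stand_hole0 (a point): Centre of the mouth of the block's hole, at the level of its top, 90 mm above the table.
- tin: Bystander: plain grey metal can, 68 mm in diameter, 100 mm high; origin at the centre of its base. To be left alone.
- tape: Bystander: roll of brown tape lying flat, 90 mm outside diameter, 25 mm high; origin at the centre of its underside. To be left alone.
- brush: Bystander: flat paint brush with a wooden handle lying on the table, about 200 mm long along its x; origin on its underside near the middle. To be left alone.
Things that resemble listed ones, but are neither listed nor needed, are in the scene too. Of the things shaped like the driver, the black one is meant. Of the things that look like the stand, the larger one is meant.

How it is judged:
On the way:
1. both fasteners have been turned and the panel has sprung up, before the screwdriver is back in its block (value of joint each of cam_left, cam_right above 1.2 rad and z of panel in the frame of housing between 0.0735 and 0.08 m and horizontal distance between panel and housing below 0.012 m and distance between driver_collar and stand_hole0 above 0.05 m), for 0.2 s.
At the end, for the whole second after the job is handed in: Both fasteners stand at more than 1.2 rad, the panel has risen at least 3.5 mm and still lies in its pocket (within 12 mm of the middle, risen less than 10 mm), and the screwdriver stands at rest in its block, its collar's underside within 10 mm of the hole's mouth, upright within 0.12 rad (value of joint each of cam_left, cam_right above 1.2 rad and z of panel in the frame of housing between 0.0735 and 0.08 m and horizontal distance between panel and housing below 0.012 m and distance between driver_collar and stand_hole0 below 0.01 m and angle between driver's own z axis and vertical below 0.12 rad and linear speed of each of driver, panel below 0.02 m/s); the robot touches nothing.
It fails at once if the gripper's fingers push on a fastener (contact force between the fingers and cam_left above 2 N or contact force between the fingers and cam_right above 2 N).
It fails at once if the tin, the tape roll or the brush is moved by more than 40 mm (distance of any of tin, tape, brush from where it was at the start of the episode above 0.04 m).
It also fails if it takes over 64 s, if anything falls off the work surface, if the arm or the gripper's body presses on something with over 40 N, if the wrist force passes 120 N, or if a joint passes its speed limit or range.

ROBOT

A 7-joint arm with a two-finger parallel gripper is mounted at the origin on the work surface. World frame = base frame: x ahead of the robot, y to its left, z up, the work surface at z = 0. Lengths are in m, angles in rad, forces in N, time in s.
With the tool pointing down it reaches from about 0.4 to 0.85 m from the base axis. Payload 10.4 kg.
Tool frame: the origin (TCP) lies midway between the tips of the shut fingers; the grasp point (between the pads) lies 19 mm behind it (ctrl.grasp_offset is the z of the grasp point in the tool frame, in m); z points along the fingers, y is the direction in which the jaws open and shut (so a half turn about z gives the same grasp; the last joint's range is limited). The gripper opens to 85 mm and grips with 20 to 120 N. Pads are 22 mm wide; open, the fingers measure 114 mm over their backs; the gripper's body (76 mm by 85 mm) begins 54 mm behind the grasp point. The pads swing forward as they close: fully open they stand 13 mm farther back than shut.
Start: joints at [1.258, 0.332, -0.065, 1.46, 0.022, 1.35, -0.088], TCP at [0.179, -0.599, 0.231] pointing down, gripper open.
Joint ranges: [-2.6, 2.6], [-0.5, 2.12], [-1.47, 1.34], [0.16, 2.42], [-1.27, 4.41], [0.06, 2.06], [-2.6, 2.6]. Speed limits (rad/s): [2.22, 2.22, 2.79, 2.79, 3.14, 3.14, 3.14].

INTERFACE

Orientations are given as a 3x3 rotation matrix whose columns are the frame's x, y, z axes.
In Python, from cell import ctrl, optics gives the robot as it stands.
- The arm moves only by the shell command python3 -m jog 'ROWS' [OPENING] [FORCE]. ROWS is JSON, one flat list of numbers, 6 for each row, row after row: the shift along the world's x, y, z in cm, then the turn, a rotation vector about the world's x, y, z in degrees. In form: [x, y, z, ax, ay, az, x, y, z, ax, ay, az, ...]. A call has 1 to 20 rows; each row shifts and turns the commanded pose from where the row before left it; what a row does not reach is not made up. A row lasts 1/8 s, in which the tool goes at most 62.5 mm and 10.7 degrees, less where a joint would pass 70% of its speed; a pose out of reach is approached as far as the arm can. A call is refused whole if a number of a shift passes 6.25 or a number of a turn 10.7, either way. A call with a gripper value outside its range is refused whole. OPENING is the opening in per cent of the stroke, from 0 (shut) to 100 (fully open), set as the call begins (- or left out, the last holds). The fingers move at their own pace and stop on an object; FORCE is the grip in N (left out, the last holds). Time passes only in rows, so rows that do not move let the fingers close. It gives the time, the measured TCP pose, the force and the opening at its end, in the units of the state.
- ctrl.state(): the state, without advancing time (a new reading comes with each control period).
- optics.camera(name): name is "scene" or "top"; returns a dict with "color" (400x640x3 uint8, blue, green, red), "camera_matrix" (3x3 intrinsics, pixels), "D" ([k1, k2, p1, p2, k3] as OpenCV has them; the pictures are not rectified), "rvec" (rotation vector, rad) and "tvec" (3), from world to camera coordinates, as OpenCV has them. Camera axes: x right, y down, z forward; pixel columns grow to the right and rows downward; lengths in m; the calibration is good to about 2 mm. A picture is of the moment at which its call begins. There is no depth.
- ctrl.sign_off(): hands the job in, once; it reports no verdict.
The state is a dict: "clock": time; "joint_pos": joint angles; "joint_vel": joint speeds; "tau": joint torques, N m; "eef_pos": TCP position; "ee_rot": TCP orientation; "force": force on the tool from outside, world axes, zero at the start; "torque": the same for the moment, N m; "gripper_width": finger opening in m.
Only numpy, scipy, OpenCV 4.12 (cv2) and the standard library are available. Lean on these libraries where they do the work, as an engineer would, in place of code of your own. Each camera call takes 0.05 s, during which the arm holds its last target.

## Working session

There is one attempt and no reset: what is moved stays moved. The work goes in short steps, Python scripts to look and compute and a shell command to move; the robot and the scene stay as the last step left them, time stands still between calls to the robot, and variables do not carry over. Pictures are saved under pics/ and viewed, and the job is handed in when it is done.

```bash
ls; mkdir -p pics; python3 - <<'E'
from cell import ctrl, optics
import cv2
for n in ("scene","top"):
    c=optics.camera(n); cv2.imwrite(f"pics/{n}0.png",c["color"]); print(n,c["camera_matrix"],c["D"],c["rvec"],c["tvec"])
s=ctrl.state(); print(s); print(ctrl.grasp_offset)
E
```

```text
pics
scene [[470.18846922   0.         321.58897945]
 [  0.         470.18846922 201.76446132]
 [  0.           0.           1.        ]] [0.01391124 0.         0.         0.         0.        ] [ 0.96866657  2.38941002 -1.10648701] [ 0.31565823 -0.16978361  1.55606968]
top [[389.16041954   0.         323.09283873]
 [  0.         389.16041954 197.6069204 ]
 [  0.           0.           1.        ]] [-0.02587601  0.          0.          0.          0.        ] [ 2.19742758 -2.16632473  0.06358494] [0.07576082 0.50618988 1.02683846]
{'clock': 0.1, 'joint_pos': array([ 1.25840886,  0.33277962, -0.06471938,  1.4608568 ,  0.02158007,
        1.34989286, -0.08849486]), 'joint_vel': array([ 6.34750450e-04, -9.52136785e-04,  2.27847399e-03, -2.05060672e-03,
        8.08016846e-04, -2.59755551e-03,  9.28236656e-06]), 'tau': array([ 1.90075960e-03, -6.26742411e+01,  4.93476272e-02, -3.92427778e+01,
        1.62407773e-02,  7.00968914e-03,  5.67320399e-06]), 'eef_pos': array([ 0.17851216, -0.59861599,  0.23061393]), 'ee_rot': array([[ 9.58293681e-01,  2.85785011e-01, -3.84400426e-04],
       [ 2.85785268e-01, -9.58292954e-01,  1.18121223e-03],
       [-3.07954682e-05, -1.24180420e-03, -9.99999228e-01]]), 'force': array([0.06845741, 0.37561851, 0.05489481]), 'torque': array([-0.01066411, -0.00117749,  0.02318571]), 'gripper_width': 0.08547073980792841}
-0.0187
```

View pics/scene0.png

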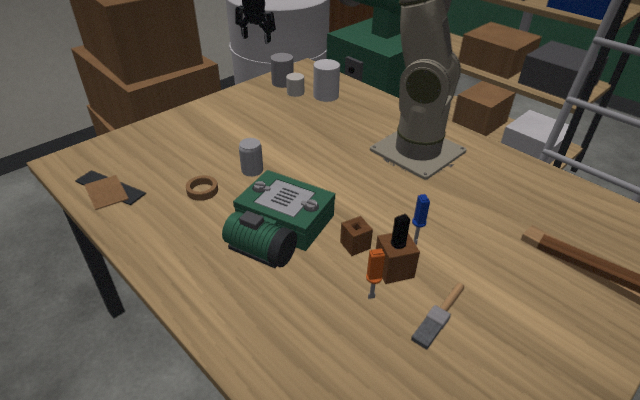

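View pics/top0.png

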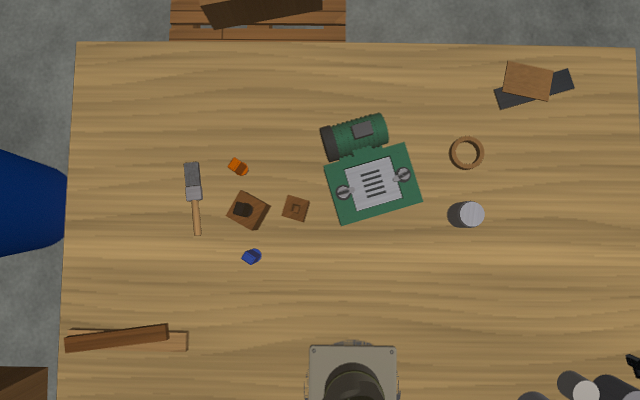

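The top view shows the housing near (372,185), with fasteners at about (343,192) and (403,174). The stand with the black driver is at (247,210), and the small decoy block at (295,208). The blue and orange drivers are at (252,256) and (238,166), and the brush is at (194,195). I'll zoom in and measure.

```bash
cat > h.py <<'E'
import numpy as np, cv2
from cell import ctrl, optics
def ray(c,px):
    K,D=c["camera_matrix"],np.array(c["D"])
    u=cv2.undistortPoints(np.array(px,float).reshape(-1,1,2),K,D).reshape(-1,2)
    R,_=cv2.Rodrigues(np.array(c["rvec"],float)); t=np.array(c["tvec"],float).ravel()
    o=-R.T@t; d=np.c_[u,np.ones(len(u))]@R
    return o,d
def onz(c,px,z):
    o,d=ray(c,px); return o+d*((z-o[2])/d[:,2])[:,None]
def proj(c,P):
    return cv2.projectPoints(np.array(P,float).reshape(-1,3),np.array(c["rvec"],float),np.array(c["tvec"],float),c["camera_matrix"],np.array(c["D"]))[0].reshape(-1,2)
def tri(c1,p1,c2,p2):
    o1,d1=ray(c1,p1);o2,d2=ray(c2,p2);d1=d1[0];d2=d2[0]
    A=np.c_[d1,-d2]; s=np.linalg.lstsq(A,o2-o1,rcond=None)[0]
    a=o1+s[0]*d1;b=o2+s[1]*d2
    return (a+b)/2,np.linalg.norm(a-b)
def crop(c,x0,y0,w,h,f,name):
    cv2.imwrite(name,cv2.resize(c["color"][y0:y0+h,x0:x0+w],None,fx=f,fy=f,interpolation=cv2.INTER_CUBIC))
E
python3 - <<'E'
from h import *
t=optics.camera("top"); s=optics.camera("scene")
crop(t,315,135,120,95,6,"pics/t_house.png"); crop(t,215,145,100,90,6,"pics/t_stand.png")
crop(s,225,165,120,90,6,"pics/s_house.png"); crop(s,330,180,120,110,5,"pics/s_stand.png")
E
```

```text
(no output)
```

View pics/t_house.png

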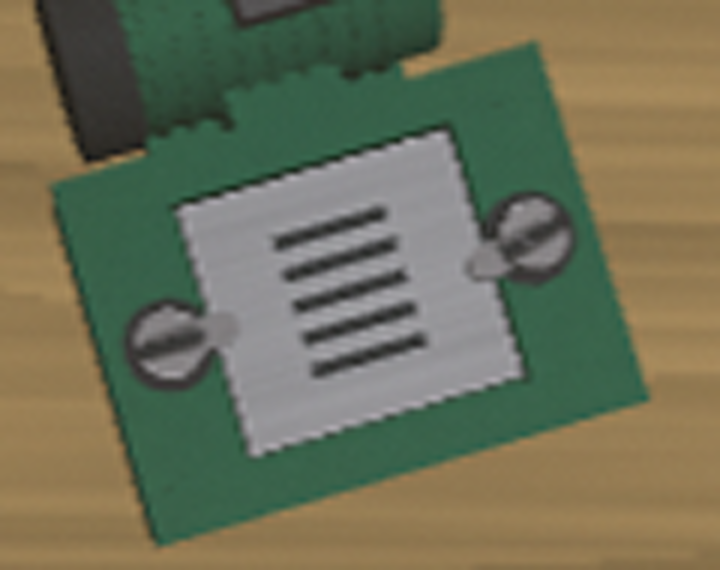

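View pics/t_stand.png

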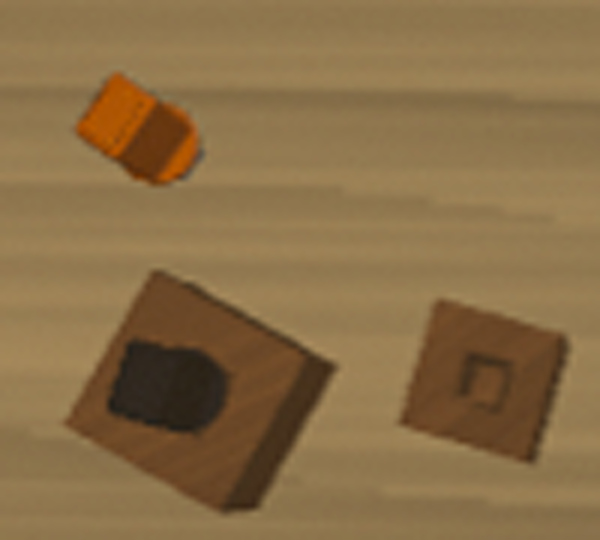

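View pics/s_house.png

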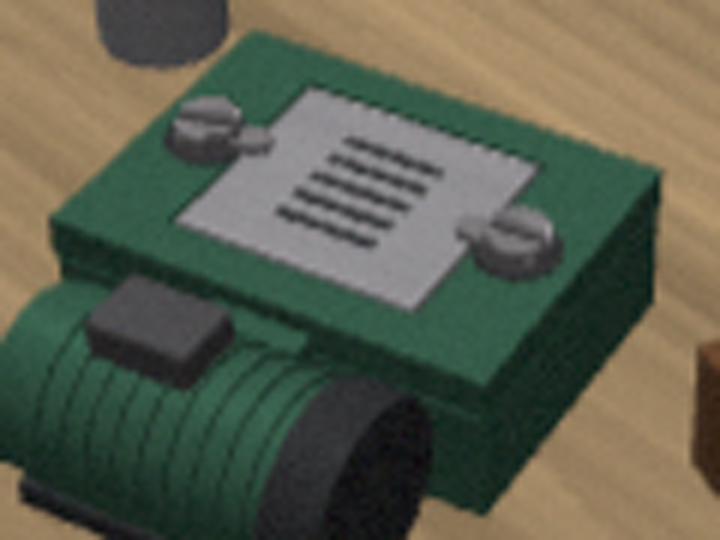

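View pics/s_stand.png

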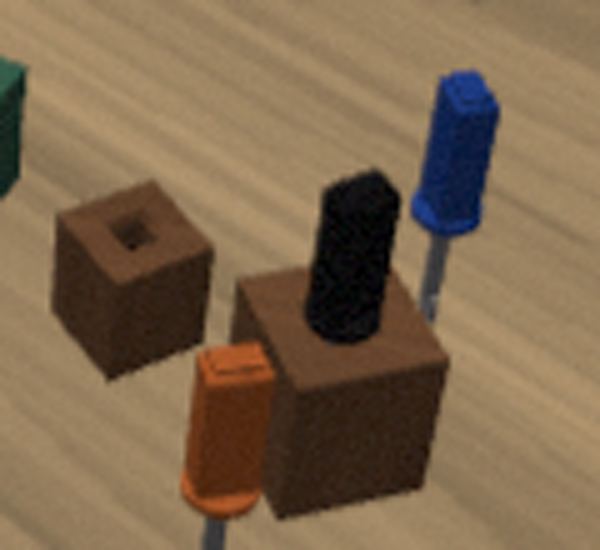

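```bash
python3 - <<'E'
from h import *
t=optics.camera("top"); s=optics.camera("scene")
def eng(c,x0,y0,w,h,f,n,lo,hi):
    im=c["color"][y0:y0+h,x0:x0+w].astype(float)
    im=np.clip((im-lo)/(hi-lo),0,1)**0.7*255
    cv2.imwrite(n,cv2.resize(im.astype(np.uint8),None,fx=f,fy=f,interpolation=cv2.INTER_CUBIC))
eng(t,222,185,52,50,12,"pics/t_st2.png",10,130)
eng(s,370,205,60,80,7,"pics/s_st2.png",0,130)
eng(t,330,155,90,55,8,"pics/t_f2.png",30,220)
E
```

```text
(no output)
```

View pics/t_st2.png

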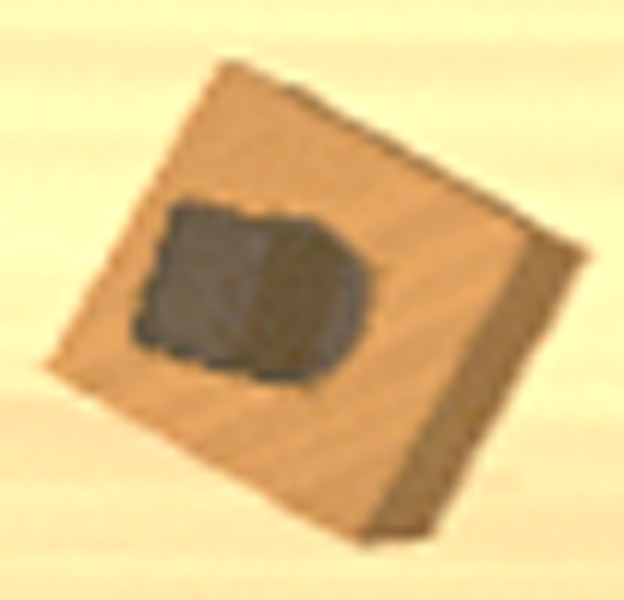

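View pics/s_st2.png

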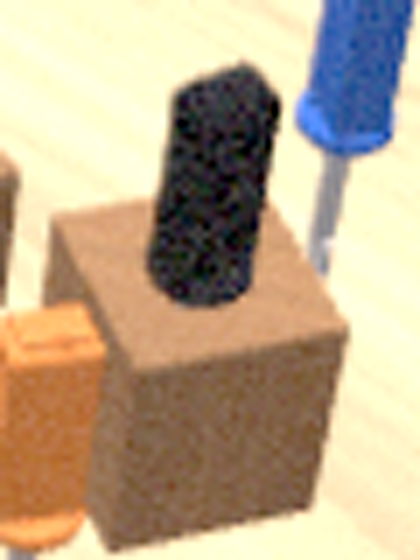

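View pics/t_f2.png

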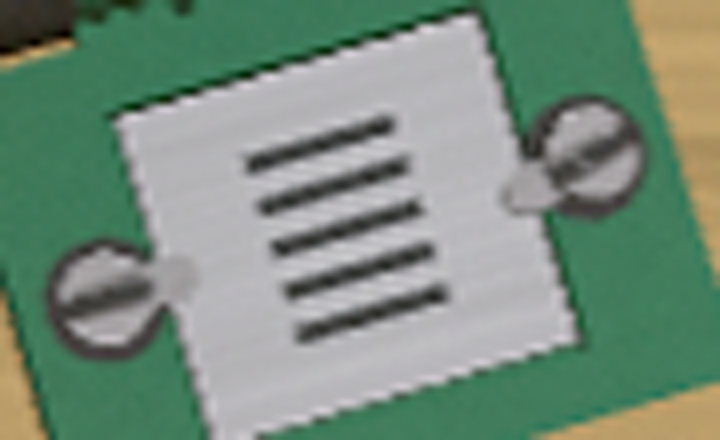

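```bash
python3 - <<'E'
from h import *
t=optics.camera("top"); s=optics.camera("scene")
def P(x0,y0,f,uv): return (np.array(uv,float)+.5)/f-.5+[x0,y0]
def xy(a):return np.round(a[:,:2]*1000,1).tolist()
deck=onz(t,P(315,135,6,[(52,185),(538,42),(648,400),(158,546)]),.08)
print("deck c",deck.mean(0),"sides",np.linalg.norm(np.diff(deck[[0,1,2,3,0]],axis=0),axis=1))
def yaw(a,b): d=b-a; return np.degrees(np.arctan2(d[1],d[0]))
yw=[yaw(deck[3],deck[0]),yaw(deck[2],deck[1]),yaw(deck[1],deck[0])-90,yaw(deck[2],deck[3])-90];print(yw)
pan=onz(t,P(330,155,8,[(118,120),(480,12),(580,340),(213,440)]),.08);print("pan c",pan.mean(0))
h=np.radians(np.mean(yw)); c=(deck.mean(0)+pan.mean(0))[:2]/2
yv=np.array([-np.sin(h),np.cos(h)])
print("cams pred",c+.079*yv,c-.079*yv)
H=onz(t,P(330,155,8,[(105,298),(587,155)]),.091);print("heads",xy(H), np.linalg.norm(H[0]-H[1]))
print("mid heads yaw",yaw(H[1],H[0])-90)
S=onz(t,P(330,155,8,[(65,308),(150,287),(545,178),(630,132)]),.092)
W=onz(t,P(330,155,8,[(185,274),(510,203)]),.085)
print("slot yaw L",yaw(S[0],S[1]),"wing",yaw(H[0],W[0]),"R",yaw(S[3],S[2]),S,"wing",yaw(H[1],W[1]))
st=onz(t,P(222,185,12,[(230,62),(530,238),(368,545),(48,365)]),.09)
print("stand",st.mean(0),np.linalg.norm(np.diff(st[[0,1,2,3,0]],axis=0),axis=1),yaw(st[3],st[0]),yaw(st[2],st[1]))
hd=onz(t,P(222,185,12,[(178,203),(268,225),(228,368),(133,343)]),.168)
print("handle",hd.mean(0),np.linalg.norm(np.diff(hd[[0,1,2,3,0]],axis=0),axis=1),yaw(hd[3],hd[0]),yaw(hd[1],hd[0]))
# scene check: stand top corners
st2=onz(s,P(370,205,7,[(52,215),(270,190),(347,330),(133,370)]),.09);print("scene stand",st2.mean(0))
print("scene heads",xy(onz(s,P(225,165,6,[(207,115),(517,232)]),.0925)))
o,_=ray(t,[[320,200]]);print("cam",o)
E
```

```text
deck c [ 0.53888989 -0.0427955   0.08      ] sides [0.21520159 0.15850325 0.21482899 0.1586396 ]
[np.float64(17.068260559300782), np.float64(16.9333493982615), np.float64(17.310875628983126), np.float64(17.347777206338975)]
pan c [ 0.53962567 -0.04339661  0.08      ]
cams pred [0.51594286 0.03238516] [ 0.5625727  -0.11857728]
heads [[515.2, 33.5], [562.2, -116.8]] 0.1574848647949854
mid heads yaw 17.361562415161785
slot yaw L -75.29020210194457 wing -71.58623696429889 R 119.19390249242561 [[ 0.5118501   0.04596794  0.092     ]
 [ 0.51878477  0.01955298  0.092     ]
 [ 0.55467617 -0.10349055  0.092     ]
 [ 0.56952666 -0.13006902  0.092     ]] wing 122.60503033298542
stand [0.46711059 0.2743959  0.09      ] [0.07322652 0.07184802 0.07700863 0.07343039] -29.58721399898976 -26.58880376786355
handle [0.46751849 0.27592724 0.168     ] [0.01791066 0.02836592 0.01895993 0.02810101] -16.258262953422854 77.16248983716285
scene stand [0.46879848 0.27762285 0.09      ]
scene heads [[561.9, -119.1], [517.5, 34.2]]
cam [0.43397858 0.07210927 1.05963578]
```

```bash
python3 -m jog '[5.4,3,1,0,0,5.84,5.4,3,1,0,0,5.84,5.4,3,1,0,0,5.84,5.4,3,1,0,0,5.84,5.4,3,1,0,0,5.84,1.16,4.98,0,0,0,5.84,1.16,4.98,0,0,0,5.84,1.16,4.98,0,0,0,5.84,1.16,4.98,0,0,0,5.84,1.16,4.98,0,0,0,5.84,1.16,4.98,0,0,0,0,1.16,4.98,0,0,0,0,-0.78,4.7,0,0,0,0,-0.78,4.7,0,0,0,0,-0.78,4.7,0,0,0,0,-0.78,4.7,0,0,0,0,-0.78,4.7,0,0,0,0,-0.78,4.7,0,0,0,0,-0.78,4.7,0,0,0,0,-0.78,4.7,0,0,0,0]' 80
cat > st.py <<'E'
from h import *
s=ctrl.state();R=s["ee_rot"]
print("clk",round(s["clock"],2),"pos",np.round(s["eef_pos"]*100,2),"yaw_y",round(np.degrees(np.arctan2(R[1,1],R[0,1])),2),"z",np.round(R[:,2],4),"F",np.round(s["force"],1),"T",np.round(s["torque"],2),"w",round(s["gripper_width"]*1000,1),"q",np.round(s["joint_pos"],2))
E
python3 st.py
```

```text
clock: 2.9
eef_pos: [0.4668, 0.2767, 0.2815]
ee_rot: [[0.259, 0.966, 0.001], [0.966, -0.259, -0.0], [0.0, 0.001, -1.0]]
force: [0.4, 0.5, -0.1]
gripper_width: 0.0686
clk 2.9 pos [46.68 27.67 28.15] yaw_y -15.03 z [ 8.e-04 -1.e-04 -1.e+00] F [ 0.4  0.5 -0.1] T [ 0.05 -0.05 -0.06] w 68.6 q [ 0.13  0.22 -0.86  1.57  0.17  1.43 -1.01]
```

```bash
python3 -m jog '[0,0,-4,0,0,0,0,0,-4,0,0,0,0,0,-3,0,0,0,0,0,-3,0,0,0,0,0,-2.5,0,0,0,0,0,0,0,0,0]' && python3 st.py; python3 - <<'E'
from h import *
s=optics.camera("scene");crop(s,330,100,160,190,3,"pics/s1.png")
t=optics.camera("top");crop(t,190,140,120,130,4,"pics/t1.png")
E
```

```text
clock: 3.65
eef_pos: [0.4662, 0.2748, 0.1149]
ee_rot: [[0.259, 0.966, -0.003], [0.966, -0.259, -0.001], [-0.002, -0.002, -1.0]]
force: [-0.3, 0.4, 1.1]
gripper_width: 0.068
clk 3.65 pos [46.62 27.48 11.49] yaw_y -14.99 z [-0.0028 -0.0012 -1.    ] F [-0.3  0.4  1.1] T [-0.    0.01 -0.04] w 68.0 q [ 0.08  0.36 -0.82  1.79  0.29  1.12 -1.1 ]
```

View pics/s1.png

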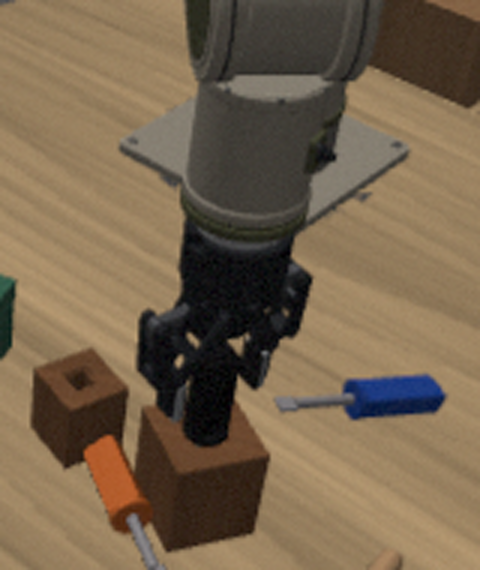

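View pics/t1.png

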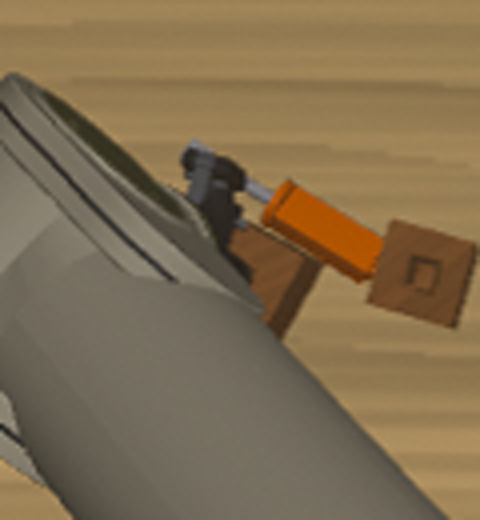

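```bash
python3 -m jog '[0,0,0,0,0,0,0,0,0,0,0,0,0,0,0,0,0,0,0,0,0,0,0,0,0,0,0,0,0,0,0,0,0,0,0,0]' 0 80; python3 st.py;  python3 -m jog '[0,0,0.5,0,0,0,0,0,1,0,0,0,0,0,1.5,0,0,0,0,0,2,0,0,0,0,0,2,0,0,0,0,0,2,0,0,0,0,0,2,0,0,0,0,0,0,0,0,0]'; python3 st.py;python3 - <<'E'
from h import *
s=optics.camera("scene");crop(s,330,80,160,190,3,"pics/s2.png")
E
```

```text
clock: 4.5
eef_pos: [0.4676, 0.2757, 0.1172]
ee_rot: [[0.259, 0.966, 0.001], [0.966, -0.259, 0.0], [0.001, 0.001, -1.0]]
force: [-1.4, -1.4, 5.2]
gripper_width: 0.0294
clk 4.5 pos [46.76 27.57 11.72] yaw_y -15.0 z [ 1.4e-03  3.0e-04 -1.0e+00] F [-1.4 -1.4  5.2] T [-0.28  0.29  0.04] w 29.4 q [ 0.08  0.36 -0.82  1.78  0.29  1.12 -1.1 ]
clock: 5.5
eef_pos: [0.4678, 0.2761, 0.2284]
ee_rot: [[0.259, 0.966, 0.003], [0.966, -0.259, 0.001], [0.002, 0.003, -1.0]]
force: [0.4, 0.0, -1.9]
gripper_width: 0.0292
clk 5.5 pos [46.78 27.61 22.84] yaw_y -15.0 z [ 0.0032  0.0013 -1.    ] F [ 0.4  0.  -1.9] T [ 0.02  0.03 -0.04] w 29.2 q [ 0.13  0.25 -0.86  1.65  0.2   1.33 -1.03]
```

View pics/s2.png

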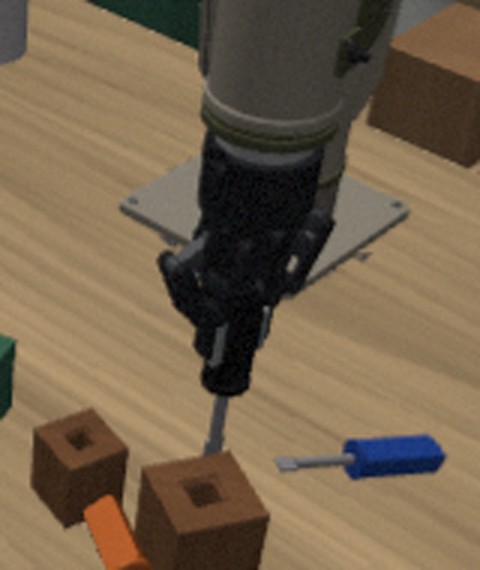

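```bash
python3 - <<'E'
from h import *
s=optics.camera("scene");t=optics.camera("top")
crop(s,370,185,70,80,8,"pics/s3.png")
crop(t,215,180,70,60,8,"pics/t3.png")
P=lambda x0,y0,f,uv:(np.array(uv,float)+.5)/f-.5+[x0,y0]
print(onz(s,P(330,80,3,[(206,490)]),.088), onz(s,P(330,80,3,[(213,452)]),.131), ctrl.state()["clock"])
E
```

```text
[[0.46476333 0.27523067 0.088     ]] [[0.46668242 0.27689017 0.131     ]] 5.65
```

View pics/s3.png

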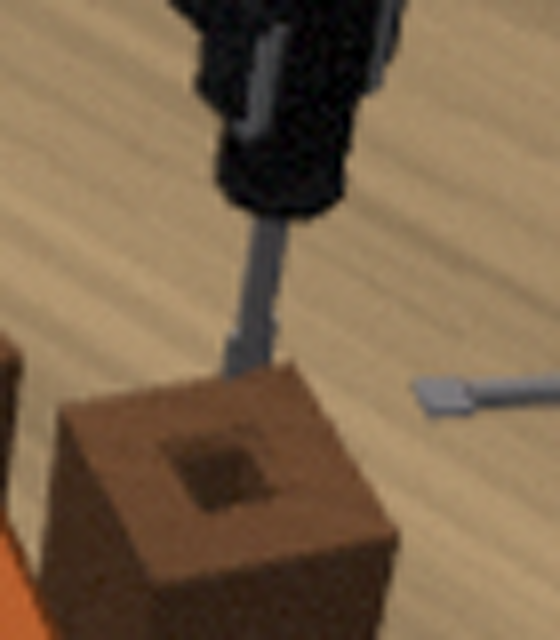

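View pics/t3.png

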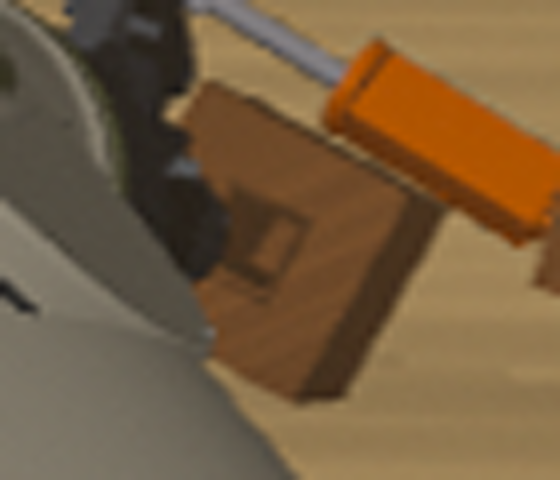

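```bash
python3 -m jog '[0.6,-3.04,0,0,0,-7.25,0.6,-3.04,0,0,0,-7.25,0.6,-3.04,0,0,0,-7.25,0.6,-3.04,0,0,0,-7.25,0.6,-3.04,0,0,0,-7.25,0.6,-3.04,0,0,0,-7.25,0.6,-3.04,0,0,0,-7.25,0.6,-3.04,0,0,0,-7.25,0,0,-1,0,0,0,0,0,0,0,0,0]'; python3 st.py;python3 - <<'E'
from h import *
s=optics.camera("scene");crop(s,265,150,80,75,8,"pics/s4.png")
t=optics.camera("top");crop(t,305,150,80,65,8,"pics/t4.png")
E
```

```text
clock: 6.9
eef_pos: [0.5142, 0.0328, 0.2149]
ee_rot: [[0.956, 0.294, -0.003], [0.294, -0.956, 0.0], [-0.002, -0.001, -1.0]]
force: [-0.1, -0.0, -0.4]
gripper_width: 0.0292
clk 6.9 pos [51.42  3.28 21.49] yaw_y -72.9 z [-2.5e-03  3.0e-04 -1.0e+00] F [-0.1 -0.  -0.4] T [ 0.05 -0.02  0.01] w 29.2 q [ 0.4   0.15 -0.6   1.74  0.09  1.28 -1.49]
```

View pics/s4.png

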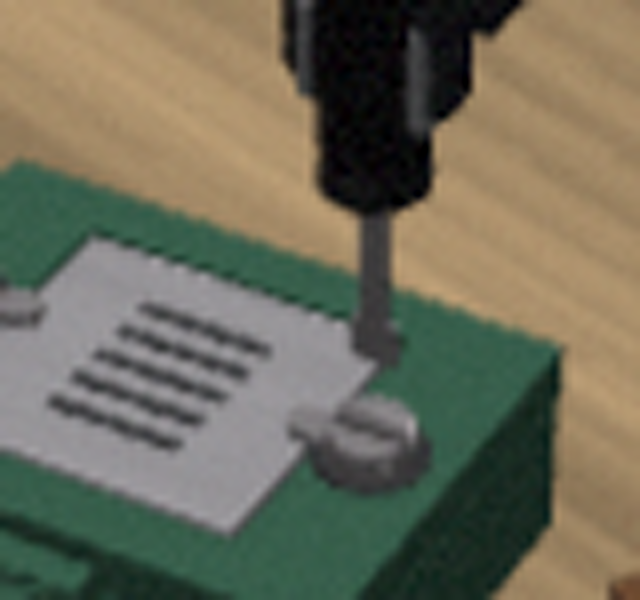

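View pics/t4.png

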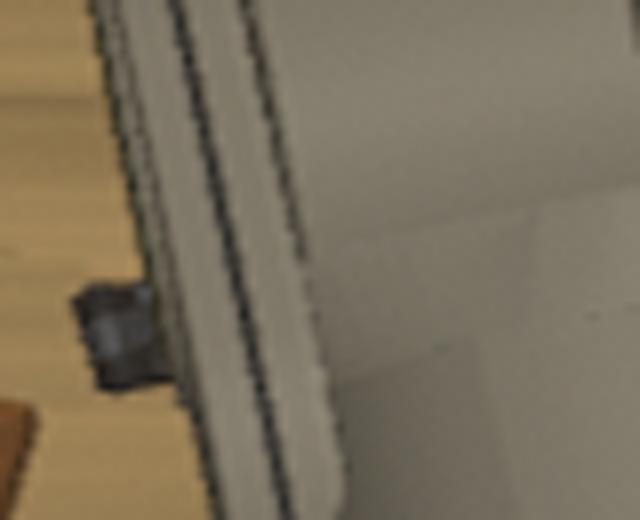

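```bash
python3 - <<'E'
from h import *
s=optics.camera("scene")
im=s["color"][185:215,295:325].astype(float);im=np.clip((im-20)/180,0,1)**.8*255
cv2.imwrite("pics/s5.png",cv2.resize(im.astype(np.uint8),None,fx=20,fy=20,interpolation=cv2.INTER_CUBIC))
q=lambda P:np.round((proj(s,P)-[295,185]+.5)*20-.5,0).tolist()
e=ctrl.state()["eef_pos"]; tip=e-[0,0,.097]
a=np.radians(-72.9);d=np.array([np.cos(a),np.sin(a),0])
print("tip",q([tip,tip-.008*d,tip+.008*d]))
c=np.array([.5158,.0333,.0925]);print("head",q([c,c-.015*d,c+.015*d,c-[0,0,.007]+0*d]))
E
```

```text
tip [[336.0, 199.0], [391.0, 219.0], [280.0, 179.0]]
head [[330.0, 365.0], [433.0, 403.0], [227.0, 328.0], [330.0, 407.0]]
```

View pics/s5.png

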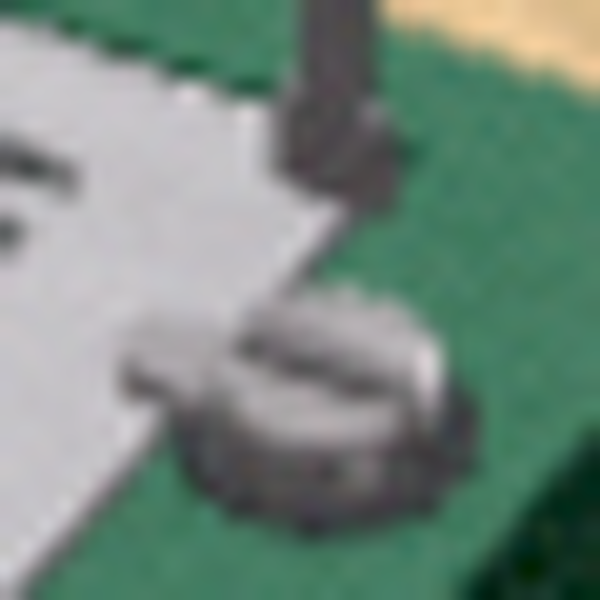

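```bash
python3 -m jog '[0.16,0.05,0,0,0,0,0,0,-1,0,0,0,0,0,-0.8,0,0,0,0,0,0,0,0,0,0,0,0,0,0,0]'; python3 st.py; python3 -m jog '[0,0,-0.3,0,0,0,0,0,-0.3,0,0,0,0,0,0,0,0,0]';python3 st.py
```

```text
clock: 7.68
eef_pos: [0.5167, 0.0328, 0.1983]
ee_rot: [[0.956, 0.292, 0.0], [0.292, -0.956, -0.0], [0.0, 0.0, -1.0]]
force: [-0.1, -1.0, -0.2]
gripper_width: 0.0293
clk 7.67 pos [51.67  3.28 19.83] yaw_y -72.99 z [ 0. -0. -1.] F [-0.1 -1.  -0.2] T [ 0.05 -0.03  0.02] w 29.3 q [ 0.4   0.17 -0.6   1.76  0.1   1.24 -1.5 ]
clock: 8.05
eef_pos: [0.5165, 0.0327, 0.192]
ee_rot: [[0.956, 0.292, -0.0], [0.292, -0.956, -0.0], [-0.0, -0.0, -1.0]]
force: [1.0, 0.2, -1.3]
gripper_width: 0.0291
clk 8.05 pos [51.65  3.27 19.2 ] yaw_y -73.0 z [-4.e-04 -1.e-04 -1.e+00] F [ 1.   0.2 -1.3] T [ 0.   -0.04 -0.02] w 29.1 q [ 0.4   0.17 -0.6   1.77  0.1   1.23 -1.5 ]
```

```bash
python3 -m jog '[-0.06,0.05,-0.2,0,0,0,0,0,-0.2,0,0,0,0,0,0,0,0,0]'; python3 st.py; python3 -m jog '[0,0,-0.2,0,0,0,0,0,-0.2,0,0,0,0,0,0,0,0,0]';python3 st.py
```

```text
clock: 8.43
eef_pos: [0.516, 0.0332, 0.1881]
ee_rot: [[0.956, 0.292, -0.0], [0.292, -0.956, -0.0], [-0.0, -0.0, -1.0]]
force: [-0.2, 0.4, -0.9]
gripper_width: 0.0292
clk 8.43 pos [51.6   3.32 18.81] yaw_y -73.0 z [-2.e-04 -1.e-04 -1.e+00] F [-0.2  0.4 -0.9] T [ 0.03 -0.   -0.04] w 29.2 q [ 0.39  0.17 -0.6   1.78  0.1   1.22 -1.51]
clock: 8.8
eef_pos: [0.516, 0.0332, 0.1841]
ee_rot: [[0.956, 0.292, -0.0], [0.292, -0.956, -0.0], [-0.0, -0.0, -1.0]]
force: [-0.7, -0.1, 0.5]
gripper_width: 0.0291
clk 8.8 pos [51.6   3.32 18.41] yaw_y -73.0 z [-3.e-04 -1.e-04 -1.e+00] F [-0.7 -0.1  0.5] T [-0.02 -0.02  0.04] w 29.1 q [ 0.39  0.18 -0.6   1.78  0.11  1.22 -1.51]
```

```bash
python3 -m jog '[0,0,-0.05,0,0,6,0,0,0,0,0,6,0,0,0,0,0,6,0,0,0,0,0,6,0,0,0,0,0,6,0,0,0,0,0,6,0,0,0,0,0,0]';python3 st.py; python3 - <<'E'
from h import *
s=optics.camera("scene");crop(s,265,150,80,75,8,"pics/s6.png")
E
```

```text
clock: 9.68
eef_pos: [0.5159, 0.0327, 0.1837]
ee_rot: [[0.603, 0.798, -0.001], [0.798, -0.603, -0.001], [-0.001, 0.0, -1.0]]
force: [-1.5, -2.6, -0.3]
gripper_width: 0.0292
clk 9.68 pos [51.59  3.27 18.37] yaw_y -37.07 z [-5.e-04 -7.e-04 -1.e+00] F [-1.5 -2.6 -0.3] T [-0.69  0.41 -0.09] w 29.2 q [ 0.45  0.19 -0.66  1.78  0.12  1.22 -0.89]
```

View pics/s6.png

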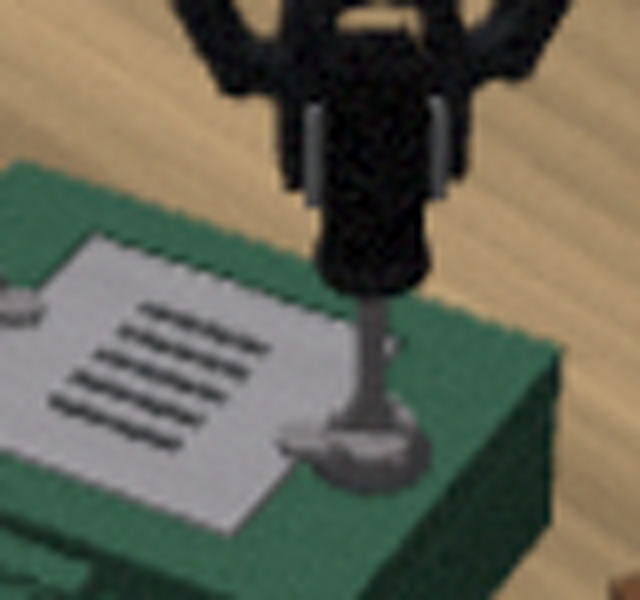

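The wing has turned with the blade, so I'll continue to the stop.

```bash
python3 -m jog '[0,0,0,0,0,6,0,0,0,0,0,6,0,0,0,0,0,6,0,0,0,0,0,6,0,0,0,0,0,6,0,0,0,0,0,6,0,0,0,0,0,6,0,0,0,0,0,6,0,0,0,0,0,0]';python3 st.py;  python3 -m jog '[0,0,0,0,0,4,0,0,0,0,0,4,0,0,0,0,0,0]';python3 st.py; python3 -m jog '[0,0,0,0,0,3,0,0,0,0,0,2,0,0,0,0,0,0]';python3 st.py; python3 - <<'E'
from h import *
s=optics.camera("scene");crop(s,265,150,80,75,8,"pics/s7.png")
E
```

```text
clock: 10.85
eef_pos: [0.5162, 0.0325, 0.1837]
ee_rot: [[-0.188, 0.982, 0.0], [0.982, 0.188, -0.001], [-0.001, 0.0, -1.0]]
force: [-0.1, -4.5, -1.8]
gripper_width: 0.0292
clk 10.85 pos [51.62  3.25 18.37] yaw_y 10.82 z [ 3.e-04 -9.e-04 -1.e+00] F [-0.1 -4.5 -1.8] T [-1.3  -0.1  -0.09] w 29.2 q [ 0.52  0.2  -0.75  1.78  0.15  1.22 -0.07]
clock: 11.22
eef_pos: [0.5163, 0.0326, 0.1838]
ee_rot: [[-0.322, 0.947, 0.0], [0.947, 0.322, -0.001], [-0.001, 0.0, -1.0]]
force: [0.7, -4.2, -1.0]
gripper_width: 0.0292
clk 11.22 pos [51.63  3.26 18.38] yaw_y 18.77 z [ 4.e-04 -7.e-04 -1.e+00] F [ 0.7 -4.2 -1. ] T [-1.65 -0.21 -0.09] w 29.2 q [ 0.54  0.2  -0.76  1.77  0.15  1.22  0.06]
clock: 11.6
eef_pos: [0.5163, 0.0326, 0.1838]
ee_rot: [[-0.403, 0.915, 0.001], [0.915, 0.403, -0.001], [-0.001, 0.0, -1.0]]
force: [1.4, -5.1, -2.3]
gripper_width: 0.0291
clk 11.6 pos [51.63  3.26 18.38] yaw_y 23.76 z [ 6.e-04 -8.e-04 -1.e+00] F [ 1.4 -5.1 -2.3] T [-1.67 -0.35 -0.08] w 29.1 q [ 0.54  0.2  -0.77  1.77  0.15  1.22  0.15]
```

View pics/s7.png

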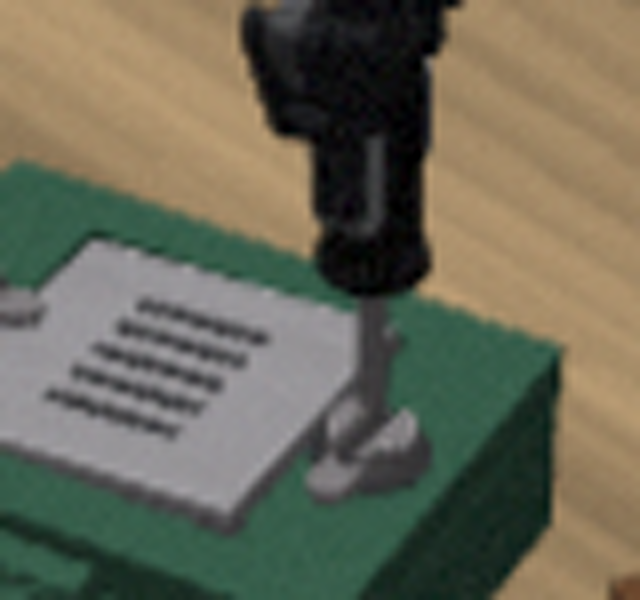

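```bash
python3 -m jog '[0,0,0,0,0,2,0,0,0,0,0,0]';python3 st.py;python3 -m jog '[0,0,0,0,0,2,0,0,0,0,0,0]';python3 st.py
```

```text
clock: 11.9
eef_pos: [0.5163, 0.0325, 0.1838]
ee_rot: [[-0.434, 0.901, 0.001], [0.901, 0.434, -0.001], [-0.001, 0.0, -1.0]]
force: [0.4, -4.9, -1.5]
gripper_width: 0.0293
clk 11.9 pos [51.63  3.25 18.38] yaw_y 25.75 z [ 5.e-04 -8.e-04 -1.e+00] F [ 0.4 -4.9 -1.5] T [-1.68 -0.39 -0.05] w 29.3 q [ 0.55  0.21 -0.77  1.77  0.15  1.22  0.18]
clock: 12.15
eef_pos: [0.5163, 0.0326, 0.1838]
ee_rot: [[-0.466, 0.885, 0.001], [0.885, 0.466, -0.001], [-0.001, 0.0, -1.0]]
force: [1.1, -5.0, -1.6]
gripper_width: 0.0292
clk 12.15 pos [51.63  3.26 18.38] yaw_y 27.75 z [ 6.e-04 -8.e-04 -1.e+00] F [ 1.1 -5.  -1.6] T [-1.59 -0.36 -0.12] w 29.2 q [ 0.55  0.21 -0.78  1.77  0.15  1.22  0.21]
```

```bash
python3 -m jog '[0,0,0,0,0,3,0,0,0,0,0,0]';python3 st.py;python3 -m jog '[0,0,0,0,0,-4,0,0,0.4,0,0,-4,0,0,0.6,0,0,0,0,0,1,0,0,0,0,0,2,0,0,0,0,0,0,0,0,0]';python3 st.py;python3 - <<'E'
from h import *
s=optics.camera("scene")
im=s["color"][175:215,290:330].astype(float);im=np.clip((im-20)/180,0,1)**.8*255
cv2.imwrite("pics/s8.png",cv2.resize(im.astype(np.uint8),None,fx=14,fy=14,interpolation=cv2.INTER_CUBIC))
q=lambda P:np.round((proj(s,P)-[290,175]+.5)*14-.5,0).tolist()
c=np.array([.5158,.0333,.0925]);a=np.radians(17.2);d=np.array([np.cos(a),np.sin(a),0])
print(q([c-.015*d,c+.015*d, c+[0,0,-.008]+.03*d]))
tip=ctrl.state()["eef_pos"]-[0,0,.097];print(q([tip]))
E
```

```text
clock: 12.4
eef_pos: [0.5164, 0.0325, 0.1838]
ee_rot: [[-0.511, 0.859, 0.001], [0.859, 0.511, -0.001], [-0.001, 0.0, -1.0]]
force: [1.6, -5.2, -2.5]
gripper_width: 0.0286
clk 12.4 pos [51.64  3.25 18.38] yaw_y 30.76 z [ 6.e-04 -8.e-04 -1.e+00] F [ 1.6 -5.2 -2.5] T [-1.69 -0.42 -0.11] w 28.6 q [ 0.56  0.21 -0.78  1.77  0.16  1.22  0.27]
clock: 13.15
eef_pos: [0.517, 0.0339, 0.2254]
ee_rot: [[-0.391, 0.92, 0.003], [0.92, 0.391, 0.0], [-0.001, 0.003, -1.0]]
force: [0.2, 0.7, -1.0]
gripper_width: 0.0289
clk 13.15 pos [51.7   3.39 22.54] yaw_y 23.03 z [ 3.1e-03  3.0e-04 -1.0e+00] F [ 0.2  0.7 -1. ] T [-0.01 -0.01 -0.  ] w 28.9 q [ 0.55  0.17 -0.77  1.72  0.12  1.3   0.16]
[[341.0, 350.0], [260.0, 442.0], [219.0, 523.0]]
[[299.0, 249.0]]
```

View pics/s8.png

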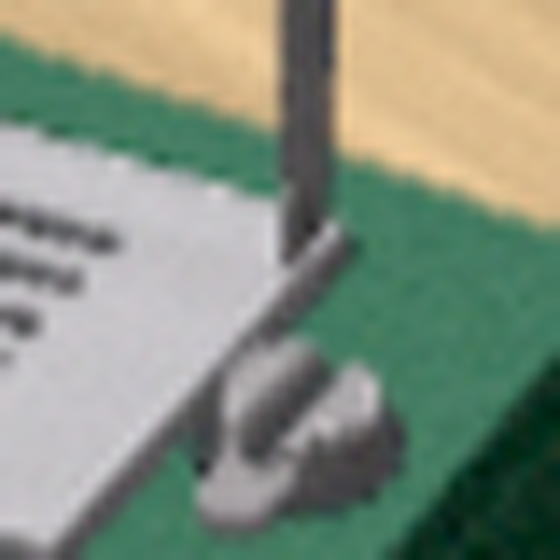

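```bash
python3 -m jog '[0.56,-1.9,0,0,0,-9.9,0.56,-1.9,0,0,0,-9.9,0.56,-1.9,0,0,0,-9.9,0.56,-1.9,0,0,0,-9.9,0.56,-1.9,0,0,0,-9.9,0.56,-1.9,0,0,0,-9.9,0.56,-1.9,0,0,0,-9.9,0.56,-1.9,0,0,0,-9.7,0,0,-1,0,0,0,0,0,0,0,0,0,0,0,0,0,0,0]';python3 st.py;python3 - <<'E'
from h import *
s=optics.camera("scene")
im=s["color"][160:200,240:290].astype(float);im=np.clip((im-20)/180,0,1)**.8*255
cv2.imwrite("pics/s9.png",cv2.resize(im.astype(np.uint8),None,fx=14,fy=14,interpolation=cv2.INTER_CUBIC))
q=lambda P:np.round((proj(s,P)-[240,160]+.5)*14-.5,0).tolist()
c=np.array([.5622,-.1182,.0925])
for y in (-56,-60,-64):
    a=np.radians(y);d=np.array([np.cos(a),np.sin(a),0])
    tip=ctrl.state()["eef_pos"]-[0,0,.097]
    print(y,q([c,c-.015*d,c+.015*d]),q([tip,tip-.008*d,tip+.008*d]))
E
```

```text
clock: 14.58
eef_pos: [0.5607, -0.1176, 0.2135]
ee_rot: [[0.827, 0.562, -0.0], [0.562, -0.827, 0.0], [-0.0, -0.001, -1.0]]
force: [0.3, 0.4, -0.1]
gripper_width: 0.0289
clk 14.57 pos [ 56.07 -11.76  21.35] yaw_y -55.79 z [-4.e-04  4.e-04 -1.e+00] F [ 0.3  0.4 -0.1] T [ 0.03 -0.04  0.01] w 28.9 q [ 0.57  0.27 -0.52  1.61  0.14  1.3  -0.95]
-56 [[275.0, 342.0], [351.0, 352.0], [200.0, 331.0]] [[274.0, 237.0], [315.0, 243.0], [233.0, 232.0]]
-60 [[275.0, 342.0], [350.0, 356.0], [202.0, 328.0]] [[274.0, 237.0], [314.0, 245.0], [234.0, 230.0]]
-64 [[275.0, 342.0], [347.0, 359.0], [204.0, 325.0]] [[274.0, 237.0], [312.0, 247.0], [235.0, 228.0]]
```

View pics/s9.png

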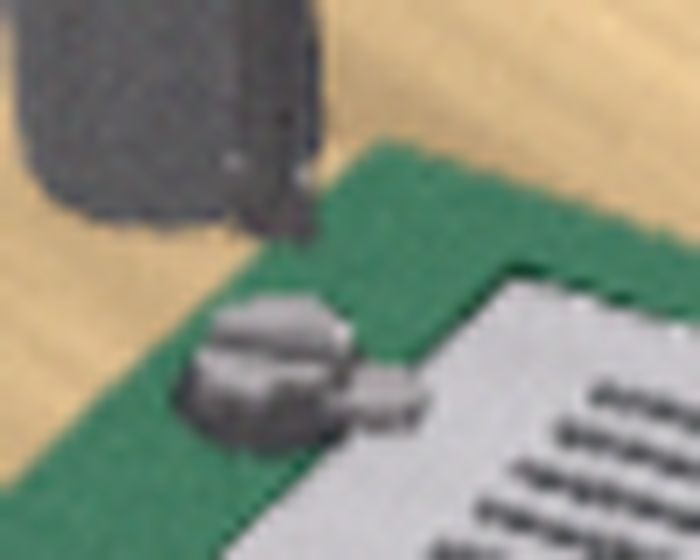

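```bash
python3 -m jog '[0.13,-0.06,-0.8,0,0,0,0,0,-0.8,0,0,0,0,0,0,0,0,0,0,0,0,0,0,0]'; python3 st.py
```

```text
clock: 15.12
eef_pos: [0.5622, -0.1193, 0.1978]
ee_rot: [[0.829, 0.559, 0.0], [0.559, -0.829, -0.0], [-0.0, 0.0, -1.0]]
force: [0.0, -1.0, 0.4]
gripper_width: 0.0289
clk 15.12 pos [ 56.22 -11.93  19.78] yaw_y -55.99 z [ 0. -0. -1.] F [ 0.  -1.   0.4] T [ 0.01 -0.   -0.02] w 28.9 q [ 0.56  0.29 -0.52  1.62  0.15  1.27 -0.96]
```

```bash
python3 -m jog '[0,0.1,-0.3,0,0,0,0,0,-0.3,0,0,0,0,0,0,0,0,0]'; python3 st.py;python3 -m jog '[0,0,-0.2,0,0,0,0,0,-0.2,0,0,0,0,0,0,0,0,0]'; python3 st.py
```

```text
clock: 15.5
eef_pos: [0.562, -0.1183, 0.1914]
ee_rot: [[0.829, 0.559, -0.0], [0.559, -0.829, 0.0], [-0.0, -0.0, -1.0]]
force: [-0.7, -0.2, -0.4]
gripper_width: 0.0292
clk 15.5 pos [ 56.2  -11.83  19.14] yaw_y -55.99 z [-5.e-04  0.e+00 -1.e+00] F [-0.7 -0.2 -0.4] T [-0.04  0.04  0.04] w 29.2 q [ 0.56  0.29 -0.52  1.63  0.15  1.26 -0.96]
clock: 15.88
eef_pos: [0.5621, -0.1184, 0.1875]
ee_rot: [[0.829, 0.559, -0.0], [0.559, -0.829, 0.0], [-0.0, -0.0, -1.0]]
force: [0.6, -0.6, -0.6]
gripper_width: 0.0291
clk 15.88 pos [ 56.21 -11.84  18.75] yaw_y -56.0 z [-3.e-04  0.e+00 -1.e+00] F [ 0.6 -0.6 -0.6] T [0.06 0.01 0.01] w 29.1 q [ 0.56  0.29 -0.52  1.64  0.15  1.25 -0.96]
```

Descending freely; a little deeper, then turn.

```bash
python3 -m jog '[0,0,-0.2,0,0,0,0,0,-0.2,0,0,0,0,0,0,0,0,0]'; python3 st.py;python3 -m jog '[0,0,0,0,0,6,0,0,0,0,0,6,0,0,0,0,0,6,0,0,0,0,0,6,0,0,0,0,0,0]'; python3 st.py; python3 - <<'E'
from h import *
s=optics.camera("scene");crop(s,235,150,80,60,8,"pics/s10.png")
E
```

```text
clock: 16.25
eef_pos: [0.562, -0.1183, 0.1835]
ee_rot: [[0.829, 0.559, -0.0], [0.559, -0.829, 0.0], [-0.0, -0.0, -1.0]]
force: [-0.9, 0.3, -0.3]
gripper_width: 0.0293
clk 16.25 pos [ 56.2  -11.83  18.35] yaw_y -56.0 z [-3.e-04  1.e-04 -1.e+00] F [-0.9  0.3 -0.3] T [-0.05 -0.06  0.03] w 29.3 q [ 0.56  0.3  -0.52  1.64  0.15  1.24 -0.96]
clock: 16.88
eef_pos: [0.5624, -0.1185, 0.1838]
ee_rot: [[0.531, 0.848, 0.001], [0.848, -0.531, 0.0], [0.0, 0.0, -1.0]]
force: [1.7, -0.8, -2.1]
gripper_width: 0.0294
clk 16.88 pos [ 56.24 -11.85  18.38] yaw_y -32.04 z [ 5.e-04  0.e+00 -1.e+00] F [ 1.7 -0.8 -2.1] T [-0.11 -0.34 -0.12] w 29.4 q [ 0.61  0.31 -0.57  1.64  0.17  1.25 -0.56]
```

View pics/s10.png

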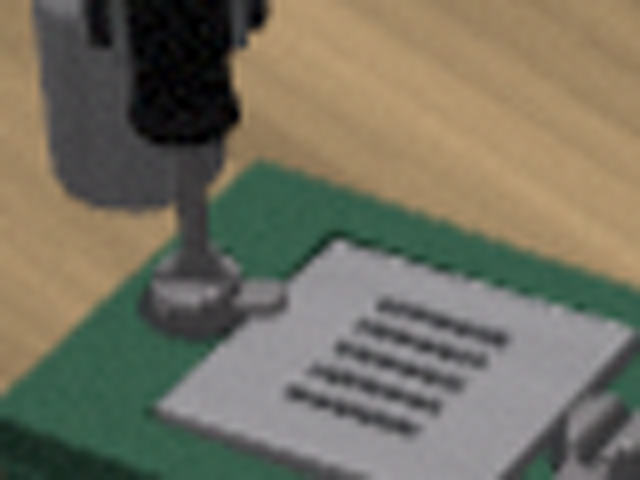

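```bash
python3 -m jog '[0,0,0,0,0,6,0,0,0,0,0,6,0,0,0,0,0,6,0,0,0,0,0,6,0,0,0,0,0,6,0,0,0,0,0,6,0,0,0,0,0,6,0,0,0,0,0,6,0,0,0,0,0,6,0,0,0,0,0,0]'; python3 st.py;python3 -m jog '[0,0,0,0,0,4,0,0,0,0,0,2,0,0,0,0,0,2,0,0,0,0,0,0]'; python3 st.py;  python3 - <<'E'
from h import *
s=optics.camera("scene");crop(s,235,150,80,60,8,"pics/s11.png")
E
```

```text
clock: 18.18
eef_pos: [0.5626, -0.1189, 0.1839]
ee_rot: [[-0.372, 0.928, 0.001], [0.928, 0.372, -0.0], [-0.001, 0.001, -1.0]]
force: [4.2, -1.9, -2.9]
gripper_width: 0.0288
clk 18.18 pos [ 56.26 -11.89  18.39] yaw_y 21.83 z [ 1.3e-03 -4.0e-04 -1.0e+00] F [ 4.2 -1.9 -2.9] T [-0.63 -1.17 -0.1 ] w 28.8 q [ 0.71  0.33 -0.71  1.63  0.23  1.26  0.34]
clock: 18.68
eef_pos: [0.5626, -0.1187, 0.1839]
ee_rot: [[-0.498, 0.867, 0.001], [0.867, 0.498, -0.0], [-0.001, 0.001, -1.0]]
force: [4.6, -2.8, -2.4]
gripper_width: 0.0289
clk 18.68 pos [ 56.26 -11.87  18.39] yaw_y 29.86 z [ 1.2e-03 -4.0e-04 -1.0e+00] F [ 4.6 -2.8 -2.4] T [-0.82 -1.48 -0.07] w 28.9 q [ 0.73  0.34 -0.73  1.63  0.24  1.26  0.48]
```

View pics/s11.png

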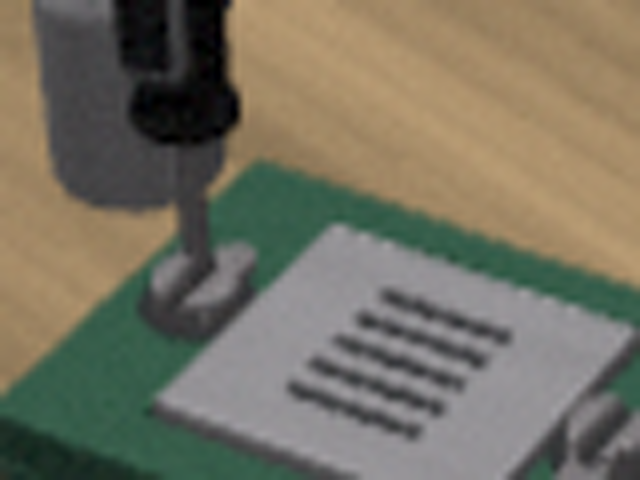

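```bash
python3 -m jog '[0,0,0,0,0,3,0,0,0,0,0,0]'; python3 st.py; python3 -m jog '[0,0,0,0,0,-4,0,0,0.4,0,0,-5,0,0,0.6,0,0,0,0,0,2,0,0,0,0,0,2,0,0,0,0,0,0,0,0,0]';python3 st.py; python3 - <<'E'
from h import *
s=optics.camera("scene")
im=s["color"][160:200,240:290].astype(float);im=np.clip((im-20)/180,0,1)**.8*255
cv2.imwrite("pics/s12.png",cv2.resize(im.astype(np.uint8),None,fx=14,fy=14,interpolation=cv2.INTER_CUBIC))
crop(s,220,140,120,100,6,"pics/s13.png")
q=lambda P:np.round((proj(s,P)-[240,160]+.5)*14-.5,0).tolist()
c=np.array([.5622,-.1182,.0925]);a=np.radians(17.2);d=np.array([np.cos(a),np.sin(a),0]);print(q([c-.015*d,c+.015*d]))
E
```

```text
clock: 18.98
eef_pos: [0.5627, -0.1188, 0.1839]
ee_rot: [[-0.543, 0.84, 0.001], [0.84, 0.543, -0.0], [-0.001, 0.001, -1.0]]
force: [6.0, -3.0, -4.9]
gripper_width: 0.0292
clk 18.98 pos [ 56.27 -11.88  18.39] yaw_y 32.86 z [ 1.4e-03 -5.0e-04 -1.0e+00] F [ 6.  -3.  -4.9] T [-0.78 -1.56 -0.16] w 29.2 q [ 0.74  0.34 -0.74  1.63  0.24  1.26  0.53]
clock: 19.73
eef_pos: [0.5628, -0.1179, 0.2352]
ee_rot: [[-0.408, 0.913, 0.002], [0.913, 0.408, -0.0], [-0.001, 0.002, -1.0]]
force: [-0.4, 0.1, -0.9]
gripper_width: 0.0293
clk 19.73 pos [ 56.28 -11.79  23.52] yaw_y 24.07 z [ 2.1e-03 -3.0e-04 -1.0e+00] F [-0.4  0.1 -0.9] T [-0.03  0.02  0.02] w 29.3 q [ 0.73  0.3  -0.72  1.56  0.2   1.35  0.4 ]
[[319.0, 300.0], [231.0, 384.0]]
```

View pics/s12.png

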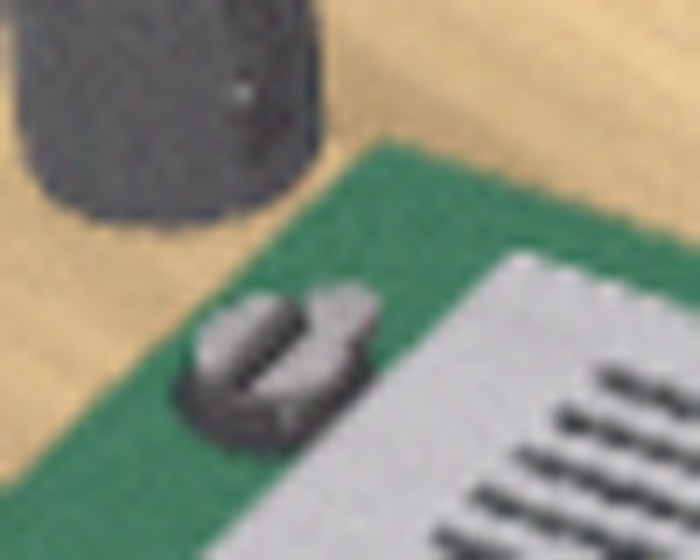

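View pics/s13.png

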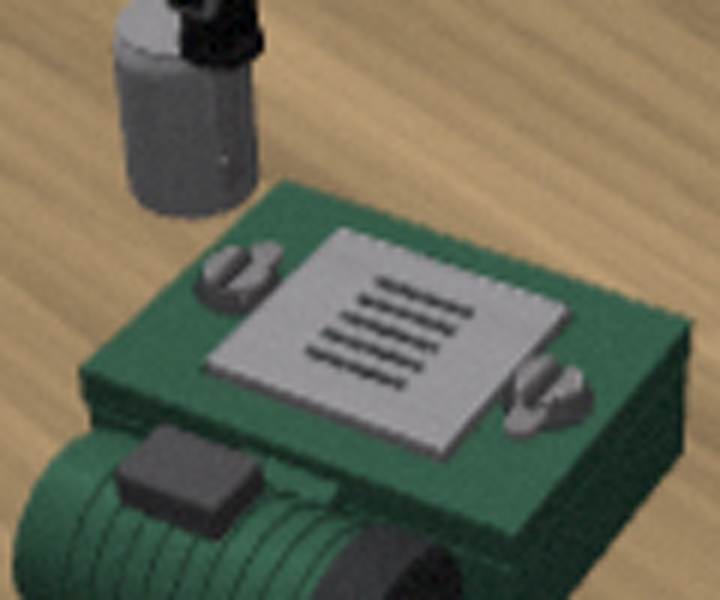

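```bash
python3 -m jog '[-1.05,4.37,0,0,0,-4.1,-1.05,4.37,0,0,0,-4.1,-1.05,4.37,0,0,0,-4.1,-1.05,4.37,0,0,0,-4.1,-1.05,4.37,0,0,0,-4.1,-1.05,4.37,0,0,0,-4.1,-1.05,4.37,0,0,0,-4.1,-1.05,4.37,0,0,0,-4.1,-1.05,4.37,0,0,0,-4.1,0,0,0,0,0,0,0,0,0,0,0,0]';python3 st.py; python3 - <<'E'
from h import *
s=optics.camera("scene"); crop(s,365,150,80,110,6,"pics/s14.png")
t=optics.camera("top"); crop(t,190,140,240,150,3,"pics/t14.png")
q=lambda P:np.round((proj(s,P)-[365,150]+.5)*6-.5,0).tolist()
e=ctrl.state()["eef_pos"]; print(q([e-[0,0,.097],e-[0,0,.027],[.4676,.2757,.09]]))
E
```

```text
clock: 21.15
eef_pos: [0.4675, 0.2742, 0.2329]
ee_rot: [[0.222, 0.975, -0.001], [0.975, -0.222, -0.001], [-0.001, -0.001, -1.0]]
force: [0.8, -0.7, -0.1]
gripper_width: 0.029
clk 21.15 pos [46.75 27.42 23.29] yaw_y -12.85 z [-1.2e-03 -9.0e-04 -1.0e+00] F [ 0.8 -0.7 -0.1] T [ 0.02  0.01 -0.03] w 29.0 q [ 0.16  0.26 -0.9   1.64  0.21  1.34 -0.99]
[[209.0, 472.0], [232.0, 330.0], [200.0, 561.0]]
```

View pics/s14.png

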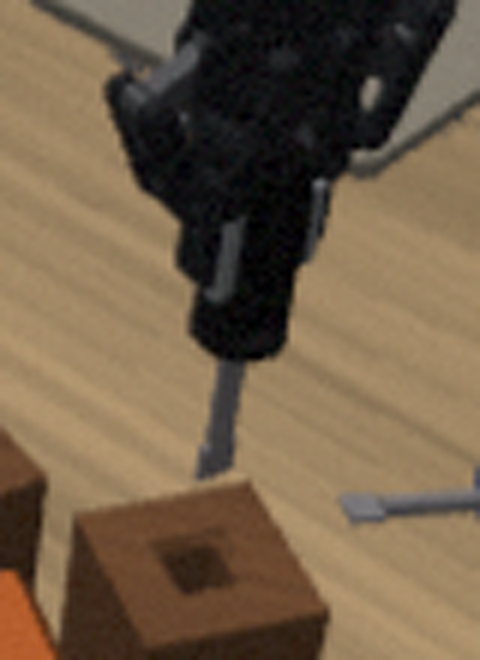

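View pics/t14.png

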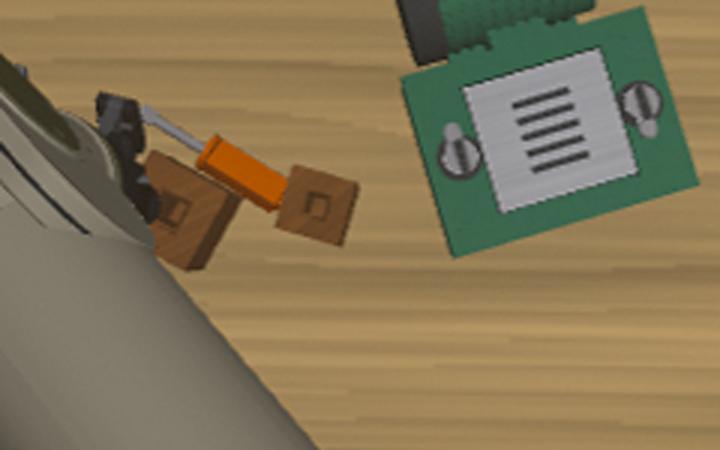

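```bash
python3 -m jog '[0,0.1,-2,0,0,0,0,0,-2,0,0,0,0,0,-0.5,0,0,0,0,0,0,0,0,0]';python3 st.py;python3 -m jog '[0,0,-1,0,0,0,0,0,-1,0,0,0,0,0,0,0,0,0]';python3 st.py
```

```text
clock: 21.75
eef_pos: [0.4675, 0.2758, 0.1882]
ee_rot: [[0.223, 0.975, -0.001], [0.975, -0.223, -0.0], [-0.0, -0.001, -1.0]]
force: [-0.1, 0.7, 0.2]
gripper_width: 0.029
clk 21.75 pos [46.75 27.58 18.82] yaw_y -12.89 z [-9.e-04 -2.e-04 -1.e+00] F [-0.1  0.7  0.2] T [-0.   -0.04 -0.01] w 29.0 q [ 0.14  0.3  -0.89  1.7   0.24  1.26 -1.02]
clock: 22.12
eef_pos: [0.4673, 0.2757, 0.1678]
ee_rot: [[0.223, 0.975, -0.001], [0.975, -0.223, -0.001], [-0.001, -0.001, -1.0]]
force: [0.3, -0.5, -0.6]
gripper_width: 0.029
clk 22.12 pos [46.73 27.57 16.78] yaw_y -12.89 z [-1.3e-03 -6.0e-04 -1.0e+00] F [ 0.3 -0.5 -0.6] T [ 0.02 -0.02 -0.01] w 29.0 q [ 0.14  0.32 -0.88  1.73  0.26  1.22 -1.04]
```

```bash
python3 -m jog '[0,0,-1.5,0,0,0,0,0,-1.5,0,0,0,0,0,-1,0,0,0,0,0,-0.6,0,0,0,0,0,0,0,0,0,0,0,0,0,0,0]';python3 st.py;python3 -m jog '[0,0,-0.2,0,0,0,0,0,-0.2,0,0,0,0,0,0,0,0,0]';python3 st.py
```

```text
clock: 22.88
eef_pos: [0.4679, 0.2762, 0.1232]
ee_rot: [[0.223, 0.975, 0.001], [0.975, -0.223, 0.0], [0.0, 0.001, -1.0]]
force: [-0.2, 1.3, -0.2]
gripper_width: 0.029
clk 22.88 pos [46.79 27.62 12.32] yaw_y -12.89 z [ 7.e-04  3.e-04 -1.e+00] F [-0.2  1.3 -0.2] T [ 0.03 -0.01 -0.03] w 29.0 q [ 0.11  0.37 -0.86  1.77  0.3   1.14 -1.07]
clock: 23.25
eef_pos: [0.4676, 0.2759, 0.1186]
ee_rot: [[0.223, 0.975, -0.0], [0.975, -0.223, -0.0], [-0.0, -0.0, -1.0]]
force: [0.3, 0.1, -1.3]
gripper_width: 0.0293
clk 23.25 pos [46.76 27.59 11.86] yaw_y -12.9 z [-1.e-04 -1.e-04 -1.e+00] F [ 0.3  0.1 -1.3] T [-0.01  0.   -0.04] w 29.3 q [ 0.11  0.37 -0.86  1.78  0.31  1.13 -1.07]
```

```bash
python3 -m jog '[0,0,-0.15,0,0,0,0,0,0,0,0,0]';python3 st.py;python3 -m jog '[0,0,0,0,0,0,0,0,0,0,0,0,0,0,0,0,0,0,0,0,0,0,0,0,0,0,0,0,0,0]' 70;python3 st.py; python3 -m jog '[0,0,0.5,0,0,0,0,0,1,0,0,0,0,0,2,0,0,0,0,0,3,0,0,0,0,0,4,0,0,0,0,0,4,0,0,0,0,-4,2,0,0,0,0,-5,0,0,0,0,0,-5,0,0,0,0,0,-5,0,0,0,0,0,0,0,0,0,0]';python3 st.py; python3 - <<'E'
from h import *
s=optics.camera("scene"); cv2.imwrite("pics/s15.png",s["color"]); crop(s,330,140,120,140,4,"pics/s16.png")
t=optics.camera("top"); crop(t,190,130,240,150,3,"pics/t15.png")
E
```

```text
clock: 23.5
eef_pos: [0.4677, 0.276, 0.1173]
ee_rot: [[0.223, 0.975, 0.0], [0.975, -0.223, 0.0], [0.0, 0.0, -1.0]]
force: [0.1, -0.1, -0.9]
gripper_width: 0.0293
clk 23.5 pos [46.77 27.6  11.73] yaw_y -12.9 z [ 1.e-04  0.e+00 -1.e+00] F [ 0.1 -0.1 -0.9] T [ 0.04 -0.03 -0.01] w 29.3 q [ 0.11  0.37 -0.86  1.78  0.31  1.13 -1.07]
clock: 24.12
eef_pos: [0.4677, 0.276, 0.1173]
ee_rot: [[0.223, 0.975, 0.0], [0.975, -0.223, 0.0], [0.0, 0.0, -1.0]]
force: [-0.1, 0.4, 0.4]
gripper_width: 0.06
clk 24.12 pos [46.77 27.6  11.73] yaw_y -12.9 z [ 1.e-04  0.e+00 -1.e+00] F [-0.1  0.4  0.4] T [-0.05  0.02  0.04] w 60.0 q [ 0.11  0.37 -0.86  1.78  0.31  1.13 -1.07]
clock: 25.5
eef_pos: [0.468, 0.0821, 0.2836]
ee_rot: [[0.229, 0.973, 0.002], [0.973, -0.229, -0.001], [-0.001, 0.002, -1.0]]
force: [0.1, 0.5, 0.3]
gripper_width: 0.0599
clk 25.5 pos [46.8   8.21 28.36] yaw_y -13.25 z [ 0.0015 -0.0015 -1.    ] F [0.1 0.5 0.3] T [ 0.05  0.06 -0.01] w 59.9 q [ 0.51  0.01 -0.78  1.72  0.01  1.41 -0.5 ]
```

View pics/s15.png

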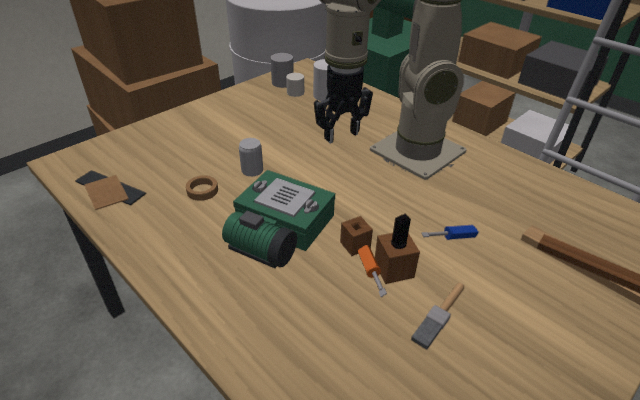

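View pics/s16.png

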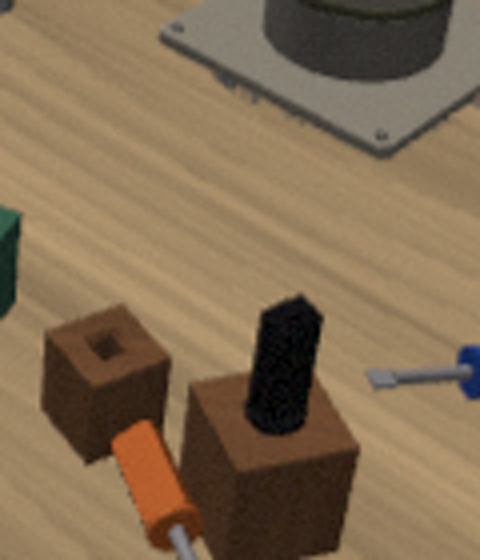

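View pics/t15.png

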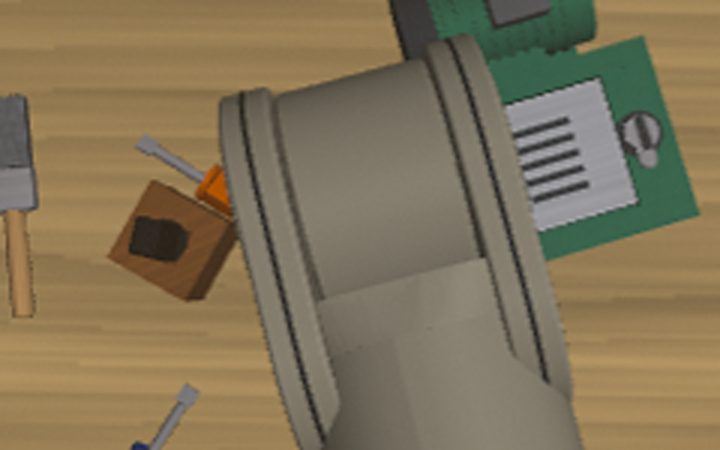

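```bash
python3 -c "
from cell import ctrl
print(ctrl.sign_off()); print(ctrl.state()['clock'])"
```

```text
the job is handed in; nothing more can be done
None
the job is handed in; nothing more can be done
```

The job is done and handed in at about 25.6 s, well under the 64 s limit. I took the black screwdriver from the larger block and turned both fasteners counter-clockwise to the stop with its blade. I then put it back in the block, let go and moved the gripper clear.

**Last checks:**
- **Fasteners:** the wings lie parallel to the panel's edges, within about 3° of the 90° position, which is roughly 1.5 rad each. One slot-slope reading on the right fastener was off from what I expected, but its wing direction agreed.
- **Stop:** the torque reading never rose sharply at the stop, because the handle seems to have slipped a few degrees in the grip. Reaching the stop is therefore judged from the pictures.
- **Panel:** both ends have sprung up and it still lies in its pocket.
- **Screwdriver:** it stands upright with its collar seated on the block, and the tool force was near zero at release.
- **Bystanders:** the tin, tape and brush look unmoved by eye; I didn't measure them.

The blue and orange look-alike screwdrivers were lying flat by the time I came down to grip. I can't say whether they toppled on their own or were touched, but no contact force showed. Both are still on the table.

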